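# Square up the swing fence of the cutting jig

### The job

Take the engineer's square off the cork mat and press it into the corner of the cutting jig, with its stock flush along the fixed back fence and the edge of its blade flush along the swing fence, so that the leaning swing fence is trued to a right angle. Keep it pressed gently but firmly against both fences for a full second to see that neither shows a gap, never pushing hard, then draw it away without disturbing the fence, lay it flat on the cork mat again and let go. Leave the brass weight, the knife and the tin where they are.

Things in the scene. Friction and masses are not known exactly. Their poses are not given: they have to be found in the camera images.
- jig: Angle-cutting jig fixed to the table: plywood board 300 (its x) x 340 (its y) x 12 mm with two aluminium fences, 19 mm high, on top. Origin: centre of the board's underside, on the table; z up. Place, yaw (within 0.25 rad) and side of the table vary.
- back_fence: Fixed, rigid back fence on the jig's board: aluminium bar 30 x 336 x 19 mm along the jig's y. Origin: centre of its underside, on the board's top, at jig x = +120 mm. Its working face looks to the jig's -x, at jig x = +105 mm. Its top is 31 mm above the table and clear.
- swing_fence: Swing fence: aluminium bar 230 x 36 x 19 mm on the board, turning about a vertical bolt. Origin: on the bolt's axis at the board's top (jig x +35, y +103 mm). Along its own x it runs from +48 mm (22 mm short of the back fence) to -182 mm; its working face looks to its -y, 18 mm from the origin. A red knob stands on it at x = -152 mm, 43 mm above the board.
- swing_end (a point): Middle of the swing fence's working face at its robot-side end, at the board's top (fence x = -182, y = -18 mm). The fence starts leaning inwards (this end towards the jig's -y) by 0.05 to 0.11 rad from square, so the blade's tip meets it first. A friction of about 0.2 N m in the bolt holds it where it is left; it turns 0.26 rad either way.
- square: Steel engineer's square, about 0.8 kg, lying on its stock on the mat, yaw within 0.8 rad of the jig's. Origin: centre of the stock's underside. The dark stock is 28 (x) x 110 (y) x 30 (z) mm; its outer face, x = +14 mm, goes against the back fence. Centre of mass at x = -7, y = +4 mm. Grip the stock across its 28 mm with fingertips 21 mm above its underside, to clear the 19 mm fences.
- heel (a point): Outer corner of the square, at its underside (square x = +14, y = +55 mm); goes to the jig's corner. The bright blade, 25 mm wide and 3 mm thick, runs from the stock to square x = -136 mm, at heights 13.5 to 16.5 mm; its outer edge, at y = +55 mm in line with the stock's end, goes against the swing fence.
- weight: Brass pattern weight 52 mm across, 48 mm high, standing on the robot-side -y corner of the jig's board; leave alone.
- knife: Skiving knife, wooden handle and steel blade, 160 mm long, 18 mm high, lying along the cork mat's -y edge; leave alone. Origin near the handle's front end, at its underside.
- tin: Steel tin 80 mm across, 75 mm high, standing on the table to the left; leave alone.
- corner (a point): Where the two working faces meet when the fence is square, at the board's top: jig x = +105, y = +85 mm, 12 mm above the table; axes as the jig's.
- mat: Cork mat fixed on the table, 220 (x) x 260 (y) x 4 mm; origin: centre of its underside. It lies on the other side from the jig; place and yaw (within 0.25 rad) vary.
There are look-alikes about, which are no part of the job. Leave any orange or pink look-alike of the square alone.

How it is judged:
By the outcome, as a careful person would: the job done as asked, in the order asked, and still so for the second after the job is handed in, with the robot touching nothing.
It also fails if it takes over 69 s, if anything falls off the work surface, if the arm or the gripper's body presses on something with over 40 N, if the wrist force passes 120 N, or if a joint passes its speed limit or range.

### The arm

A 6-joint arm with a two-finger parallel gripper is mounted at the origin on the work surface. World frame = base frame: x ahead of the robot, y to its left, z up, the work surface at z = 0. Lengths are in m, angles in rad, forces in N, time in s.
With the tool pointing down it reaches from about 0.3 to 0.775 m from the base axis. Payload 14.6 kg.
Tool frame: the origin (TCP) lies at the very end of the fingers, on their centre line; the grasp point (between the pads) lies 19 mm behind it; z points along the fingers, y is the line along which they close (so a half turn about z gives the same grasp; the last joint's range is limited). The gripper opens to 94 mm and grips with 3 to 60 N. Pads are 16 mm wide; open, the fingers measure 119 mm over their backs; the gripper's body (75 mm by 177 mm) begins 78 mm behind the grasp point.
Start: joints at [-1.311, 0.3, 1.521, -0, 1.321, -0.067], TCP at [0.177, -0.521, 0.176] pointing down, gripper open.
Joint ranges: [-3.03, 3.03], [-0.79, 2.21], [0.23, 2.52], [-1.04, 4.18], [0, 3.07], [-2.55, 2.55]. Speed limits (rad/s): [2.22, 2.22, 2.57, 3.14, 3.14, 3.14].

### API

Orientations are given as [roll, pitch, yaw] about the fixed x, y, z axes, in that order (R = Rz(yaw) Ry(pitch) Rx(roll)).
In Python, from station import ctrl, cams gives the robot as it stands. The module is installed in compiled form; this text tells all that it offers.
- The arm moves only by the tool arm_command, never from a script. Its argument "plan" is a list that holds one entry, the list of rows, each a list of 7 numbers: the shift along the tool's x, y, z in mm, then the turn, a rotation vector about the tool's x, y, z in rad, then the closure, from -1 (fully open) to 1 (shut). A call has 1 to 12 rows; each row is the pose to reach, as a shift and turn from the pose commanded when the call began, along the tool's axes at that moment; what a row does not reach only later rows make up. A row lasts 1/10 s, in which the tool goes at most 50 mm and 8.59 degrees, less where a joint would pass 70% of its speed; a pose out of reach is approached as far as the arm can. A call with a gripper value outside its range is refused whole. The fingers move at their own pace and stop on an object; "squeeze" is the grip in N (left out, the last holds). Time passes only in rows, so rows that repeat a pose let the fingers close. It gives the time, the measured TCP pose, the force, the opening and the grip force at its end, in the units of the state.
- ctrl.get_obs(): the state, without advancing time (a new reading comes with each control period).
- cams.camera(name): name is "scene" or "top" or "wrist"; returns (picture, depth): 400x640x3 uint8, blue, green, red; 400x640 float32, m along the optical axis (not along the pixel's ray), 0 where there is no reading.
- cams.camera_info(name): a dict with "fx", "fy", "cx", "cy" (pixels), "world_to_cam" (4x4, takes a point from world to camera coordinates). Camera axes: x right, y down, z forward; pixel columns grow to the right and rows downward; lengths in m; the calibration is good to about 2 mm. The wrist camera is an equidistant fisheye: a pixel r from the principal point sees the ray r / f radians off the axis. A picture is of the moment at which its call begins: read the wrist's pose just before it. camera_info takes no time and is no camera call; for the wrist camera it gives the pose at the moment of the call.
- ctrl.hand_in(): hands the job in; it is judged then, once.
The state is a dict: "time_s": time; "qpos": joint angles; "joint_vel": joint speeds; "tau": joint torques, N m; "ee_pos": TCP position; "eef_rot": TCP orientation; "force": force on the tool from outside, world axes, zero at the start; "moment": the same for the moment, N m; "grip_width": finger opening in m; "grip_force": force on a finger pad.
Only numpy, scipy, OpenCV 4.12 (cv2) and the standard library are available. Lean on these libraries where they do the work, as an engineer would, in place of code of your own. Each camera call takes 0.05 s, during which the arm holds its last target. There are 200 camera calls.

## Working session

There is one attempt and no reset: what is moved stays moved. The work goes in short steps, Python scripts to look and compute and a tool call to move; the robot and the scene stay as the last step left them, time stands still between calls to the robot, and variables do not carry over. Pictures are saved under pics/ and viewed, at most 10 in all, crops included, and the job is handed in when it is done.

Besides the shell and the picture viewer there is one more tool, called after "Request:" as name(argument=value, ...), one argument or row to a line, values as JSON. arm_command: Moves the arm, as the interface text tells. Its arguments: {"type":"object","properties":{"plan":{"type":"array"},"squeeze":{"type":"number"}},"required":["plan"]}

```bash
mkdir -p pics
python3 - <<'E'
from station import ctrl, cams
import cv2, numpy as np
for n in ("top","scene"):
    p,d=cams.camera(n); cv2.imwrite(f"pics/{n}0.png",p); np.save(f"pics/{n}0d.npy",d); np.save(f"pics/{n}0.npy",p)
    i=cams.camera_info(n); print(n,i["fx"],i["cx"],i["cy"],np.round(i["world_to_cam"],3).tolist())
o=ctrl.get_obs(); print(o)
E
```

```text
top 445.48679913250805 325.2111429974127 198.86998178621675 [[0.006, -1.0, 0.004, -0.029], [-0.998, -0.006, -0.065, 0.443], [0.065, -0.003, -0.998, 1.623], [0.0, 0.0, 0.0, 1.0]]
scene 396.7090681260804 321.6237125797178 199.7739640005855 [[0.322, 0.946, -0.015, -0.108], [0.615, -0.221, -0.757, -0.218], [-0.72, 0.235, -0.653, 1.45], [0.0, 0.0, 0.0, 1.0]]
{'time_s': 0.1, 'qpos': array([-1.31057307e+00,  3.00413148e-01,  1.52150493e+00, -2.39599699e-05,
        1.32072870e+00, -6.66490316e-02]), 'joint_vel': array([ 0.00073928, -0.00067497, -0.00036438, -0.00022712,  0.00118771,
        0.00060282]), 'tau': array([ 7.13068366e-04, -5.32645297e+01, -3.53278971e+01,  7.09955301e-02,
        2.35056173e-02, -5.92326342e-05]), 'ee_pos': array([ 0.17649105, -0.52062936,  0.17575035]), 'eef_rot': array([-3.14053931e+00, -4.70480371e-05,  3.26878204e-01]), 'force': array([-0.35201242, -0.30040791,  0.38178068]), 'moment': array([-0.03463868,  0.00403239, -0.00483926]), 'grip_force': 0.0, 'grip_width': 0.093702638665248}
```

View pics/top0.png

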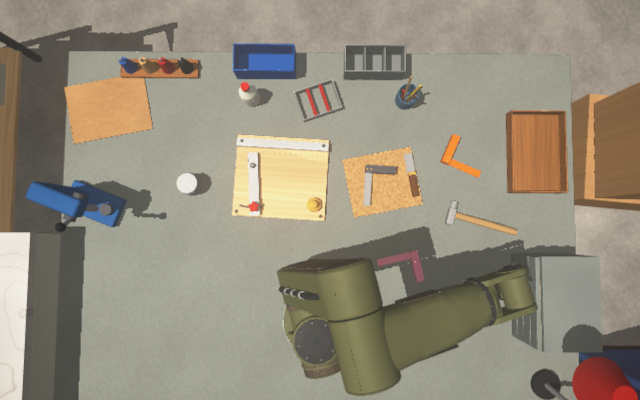

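View pics/scene0.png

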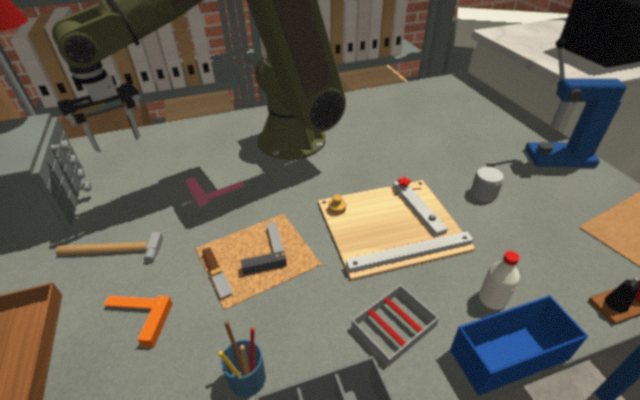

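Top view: candidates are the grey square on the mat (378,172), the orange one (460,158) and the pink one (405,262). By the description it's the grey one on the mat, so I'll check it in a close crop together with the jig.

Run:
```python
import cv2,numpy as np
p=np.load("pics/top0.npy")
a=cv2.resize(p[130:226,228:336],None,fx=6,fy=6,interpolation=cv2.INTER_CUBIC);cv2.imwrite("pics/cj.png",a)
a=cv2.resize(p[140:220,338:430],None,fx=7,fy=7,interpolation=cv2.INTER_CUBIC);cv2.imwrite("pics/cs.png",a)
```

```text
(no output)
```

View pics/cj.png

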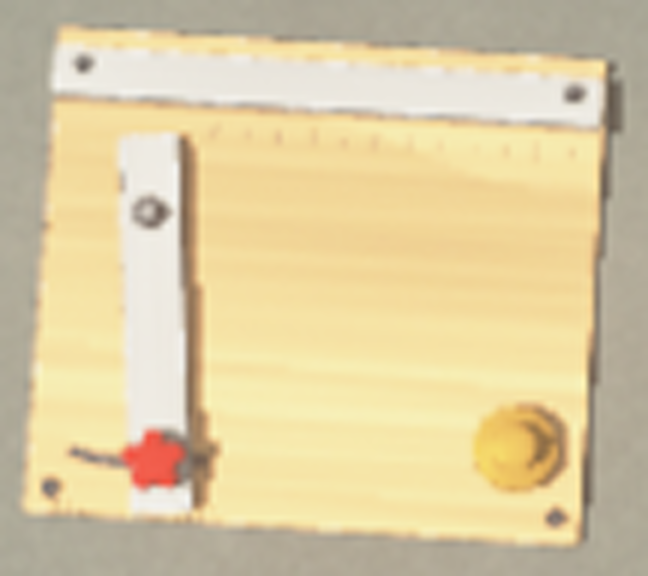

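View pics/cs.png

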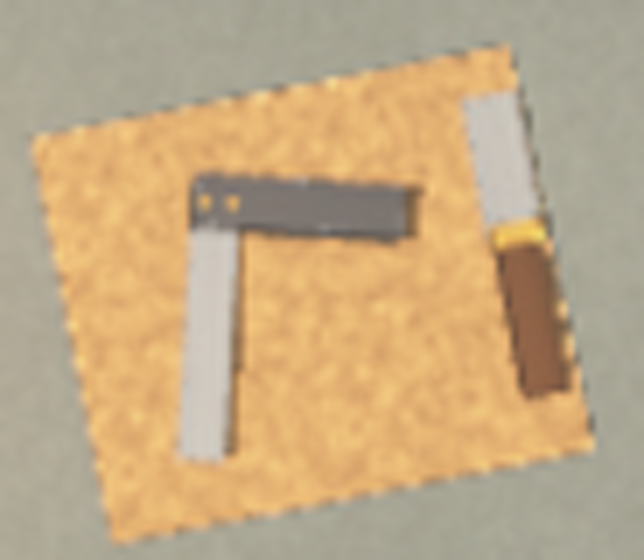

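The crop confirms it: dark stock with outer corners at (192,173) and (418,185), and a bright blade whose tip is at (178,459). The orange and pink ones are elsewhere. Next I'll fit the poses.

```bash
cat > h.py <<'E'
import numpy as np
from scipy.optimize import least_squares
from scipy.spatial.transform import Rotation as R
from station import ctrl,cams
def R2(a): return np.array([[np.cos(a),-np.sin(a)],[np.sin(a),np.cos(a)]])
def proj(P,info):
    c=(info["world_to_cam"]@np.c_[P,np.ones(len(P))].T)[:3]
    return np.c_[info["fx"]*c[0]/c[2]+info["cx"],info["fy"]*c[1]/c[2]+info["cy"]]
def unc(px,k,x0,y0): return (np.array(px,float)+.5)/k-.5+[x0,y0]
def fit(model,px,info,g):
    """model: Nx3 mm, local xy and world z; -> x,y,yaw"""
    m=np.array(model)/1000
    f=lambda p:(proj(np.c_[m[:,:2]@R2(p[2]).T+p[:2],m[:,2]],info)-px).ravel()
    s=least_squares(f,g,loss="soft_l1"); return s.x,s.fun.reshape(-1,2)
def goto(x,y,z,yaw):
    """target, tool pointing down -> shift mm & turn in the present tool axes"""
    o=ctrl.get_obs(); A=R.from_euler("xyz",o["eef_rot"]); B=R.from_euler("xyz",[np.pi,0,yaw])
    print("shift",np.round(A.inv().apply(np.array([x,y,z])-o["ee_pos"])*1000,1),"turn",np.round((A.inv()*B).as_rotvec(),4),
      "\n from",np.round(o["ee_pos"],4),np.round(o["eef_rot"],4),"F",np.round(o["force"],1),"t",o["time_s"],"grip",o["grip_width"],o["grip_force"])
E
python3 - <<'E'
from h import *
i=cams.camera_info("top")
J=[(150,170,12),(150,-170,12),(-150,-170,12),(-150,170,12),(105,168,31),(105,-168,31)]
pj=unc([(60,27),(607,62),(580,545),(23,513),(53,97),(603,127)],6,228,130)
j,r=fit(J,pj,i,[.5,.15,0]);print("jig",np.round(j,4));print(np.round(r,1).tolist())
F=[(48,18,31),(48,-18,31),(-182,18,31),(-182,-18,31)]
pf=unc([(118,135),(182,133),(130,513),(192,510)],6,228,130)
f,r=fit(F,pf,i,[.5,.25,0]);print("fence",np.round(f,4),"lean",f[2]-j[2],"bolt exp",j[:2]+R2(j[2])@[.035,.103]);print(np.round(r,1).tolist())
S=[(14,55,34),(14,-55,34),(-14,-55,34),(-136,55,20.5),(-136,30,20.5)]
ps=unc([(192,173),(418,185),(413,240),(178,459),(225,461)],7,338,140)
s,r=fit(S,ps,i,[.5,-.1,0]);print("sq",np.round(s,4));print(np.round(r,1).tolist())
M=[(110,130,4),(110,-130,4),(-110,-130,4),(-110,130,4)]
pm=unc([(32,137),(510,45),(593,450),(113,542)],7,338,140)
m,r=fit(M,pm,i,[.5,-.1,0]);print("mat",np.round(m,4));print(np.round(r,1).tolist())
g=s[:2]+R2(s[2])@[0,.002]
goto(*g,.10,s[2]+np.pi/2)
E
```

```text
jig [ 0.5221  0.139  -0.0532]
[[-0.0, 0.3], [0.3, -0.1], [-0.1, 0.1], [0.3, -0.1], [-0.2, -0.3], [-0.3, 0.1]]
fence [0.5641 0.2388 0.0456] lean 0.09878264764674735 bolt exp [0.56249409 0.24002442]
[[0.4, 0.1], [-0.4, 0.0], [0.2, -0.1], [-0.2, -0.0]]
sq [ 0.5524 -0.2293 -0.0707]
[[1.4, -0.3], [-0.8, 0.3], [-0.6, 0.0], [0.1, -0.1], [0.2, 0.2]]
mat [ 0.5099 -0.2369  0.197 ]
[[-0.1, -0.1], [0.1, -0.0], [0.2, -0.0], [-0.2, 0.1]]
shift [ 450.3 -156.9   75.9] turn [-9.0000e-04 -7.0000e-04 -1.1732e+00] 
 from [ 0.1765 -0.5206  0.1758] [-3.1405 -0.      0.3269] F [-0.4 -0.3  0.4] t 0.1 grip 0.093702638665248 0.0
```

Request:
arm_command(
  plan=[
    [[50,-17,3,0,0,-0.12,-1],[100,-35,6,0,0,-0.24,-1],[145,-51,9,0,0,-0.36,-1],[190,-67,12,0,0,-0.48,-1],[235,-83,15,0,0,-0.6,-1],[280,-99,18,0,0,-0.72,-1],[325,-114,21,0,0,-0.84,-1],[370,-130,24,0,0,-0.96,-1],[412,-144,26,0,0,-1.08,-1],[450,-157,26,0,0,-1.173,-1],[450,-157,26,0,0,-1.173,-1],[450,-157,26,0,0,-1.173,-1]],
  ],
)

```text
time_s: 1.3
ee_pos: [0.5523, -0.2272, 0.1496]
eef_rot: [-3.14, -0.0, 1.5]
force: [0.5, -0.3, 0.5]
grip_width: 0.0937
grip_force: 0.0
```

Run:
```python
from h import *
import cv2
i=cams.camera_info("wrist"); p,d=cams.camera("wrist")
cv2.imwrite("pics/w1.png",p); np.savez("pics/w1.npz",p=p,d=d,W=i["world_to_cam"])
print({k:i[k] for k in("fx","fy","cx","cy")},np.round(i["world_to_cam"],3).tolist()); goto(.552,-.227,.1,1.5)
```

```text
{'fx': 309.70691628693146, 'fy': 309.70691628693146, 'cx': 318.8856906590835, 'cy': 199.9494698993628} [[0.998, -0.07, -0.001, -0.567], [-0.068, -0.966, 0.25, -0.202], [-0.019, -0.249, -0.968, 0.318], [0.0, 0.0, 0.0, 1.0]]
shift [ 1.   0.2 49.8] turn [-0.0009 -0.0002 -0.0012] 
 from [ 0.5518 -0.228   0.1498] [-3.1407e+00 -2.0000e-04  1.4988e+00] F [-0.   0.4  0.3] t 1.35 grip 0.09392189591762322 0.0
```

View pics/w1.png

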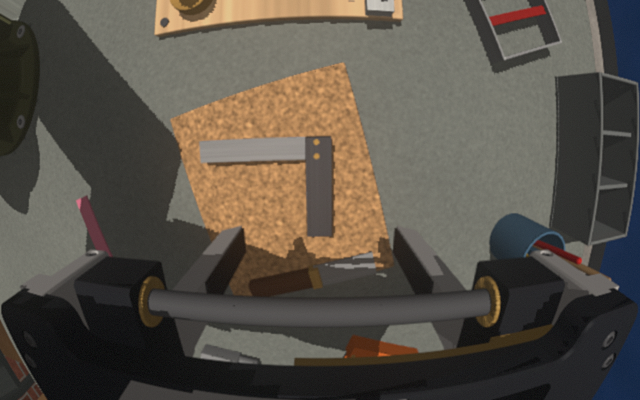

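Wrist view: the stock runs from (318,137) to (320,236) between the fingers, the blade goes to (200,153), and the jig is at the top. I'll enlarge it for a sharper fit.

Run:
```python
import cv2,numpy as np
p=np.load("pics/w1.npz")["p"]
cv2.imwrite("pics/w1c.png",cv2.resize(p[125:245,190:345],None,fx=5,fy=5,interpolation=cv2.INTER_CUBIC))
```

```text
(no output)
```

View pics/w1c.png

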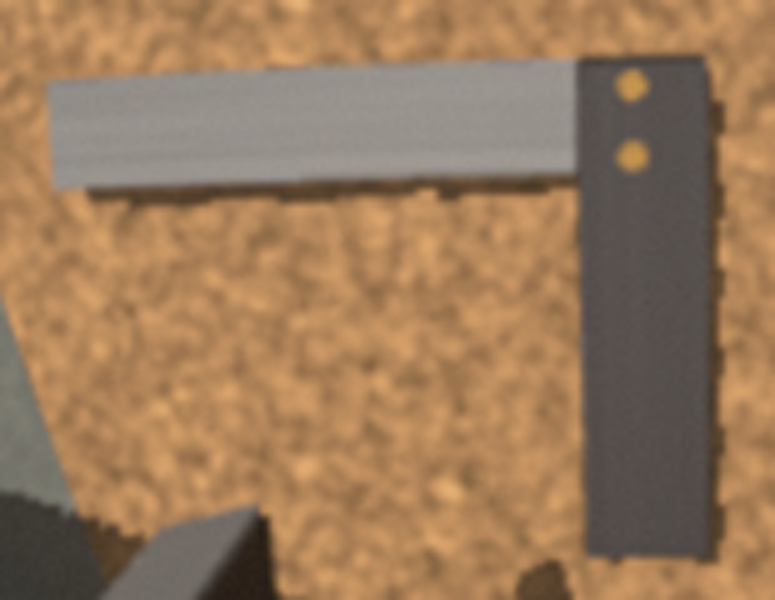

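```bash
cat >> h.py <<'E'
def fish(P,info):
    c=(info["world_to_cam"]@np.c_[P,np.ones(len(P))].T)[:3]; n=np.hypot(c[0],c[1]); r=info["fx"]*np.arctan2(n,c[2])
    return np.c_[r*c[0]/n+info["cx"],r*c[1]/n+info["cy"]]
E
python3 - <<'E'
import h; from h import *
i=dict(cams.camera_info("wrist")); i["world_to_cam"]=np.load("pics/w1.npz")["W"]
h.proj=fish
W=i["world_to_cam"];print("cam",-W[:3,:3].T@W[:3,3])
S=[(-14,55,34),(14,55,34),(14,-55,34),(-14,-55,34),(-136,55,20.5),(-136,30,20.5)]
s,r=fit(S,unc([(578,58),(704,57),(713,555),(590,555),(50,82),(57,187)],5,190,125),i,[.55,-.23,0])
print(np.round(s,4),np.round(r,1).tolist())
goto(*(s[:2]+R2(s[2])@[0,.002]),.025,s[2]+np.pi/2)
E
```

```text
cam [ 0.55801442 -0.15551452  0.35729892]
[ 0.553  -0.2251 -0.0536] [[-0.3, 0.0], [1.4, -0.2], [0.4, 0.1], [-0.1, 0.4], [-0.6, -0.4], [-0.5, 0.2]]
shift [  4.9   1.1 124.8] turn [-0.0009 -0.0002 -0.0184] 
 from [ 0.5518 -0.228   0.1498] [-3.1407e+00 -2.0000e-04  1.4988e+00] F [-0.   0.4  0.3] t 1.35 grip 0.09392189591762322 0.0
```

Request:
arm_command(
  plan=[
    [[5,1,35,0,0,-0.018,-1],[5,1,70,0,0,-0.018,-1],[5,1,100,0,0,-0.018,-1],[5,1,118,0,0,-0.018,-1],[5,1,125,0,0,-0.018,-1],[5,1,125,0,0,-0.018,-1],[5,1,125,0,0,-0.018,1],[5,1,125,0,0,-0.018,1],[5,1,125,0,0,-0.018,1],[5,1,125,0,0,-0.018,1],[5,1,125,0,0,-0.018,1],[5,1,125,0,0,-0.018,1]],
  ],
  squeeze=40,
)

```text
time_s: 2.55
ee_pos: [0.5537, -0.2228, 0.0253]
eef_rot: [3.141, 0.0, 1.518]
force: [0.2, -0.2, 0.4]
grip_width: 0.0498
grip_force: 0.0
```

Request:
arm_command(
  plan=[
    [[0,0,0,0,0,0,1],[0,0,0,0,0,0,1],[0,0,0,0,0,0,1],[0,0,0,0,0,0,1],[0,0,0,0,0,0,1],[0,0,0,0,0,0,1]],
  ],
)

```text
time_s: 3.15
ee_pos: [0.5537, -0.2228, 0.0252]
eef_rot: [-3.142, -0.0, 1.518]
force: [0.6, -0.5, 0.2]
grip_width: 0.0018
grip_force: 0.0
```

Run:
```python
from h import *
j=np.array([.5221,.139,-.0532]); s0=np.array([.553,-.2251,-.0536])
o=ctrl.get_obs(); print(o["force"],o["moment"],o["grip_width"],o["grip_force"],o["ee_pos"],o["eef_rot"])
yaw=o["eef_rot"][2]-np.pi/2; print("jig corner", j[:2]+R2(j[2])@[.105,.085])
print("tcp in square (if fit holds)",R2(s0[2]).T@(o["ee_pos"][:2]-s0[:2]),"tool-sq yaw",yaw-s0[2])
```

```text
[ 0.61795997 -0.50052767  0.15465947] [-0.05318733 -0.06152994  0.0069634 ] 0.0017637352139414763 0.0 [ 0.5536681  -0.22280359  0.02522493] [-3.14152741e+00 -4.88701518e-05  1.51778666e+00]
jig corner [0.63147131 0.21829638]
tcp in square (if fit holds) [0.00054412 0.0023289 ] tool-sq yaw 0.0005903319246264513
```

Run:
```python
from h import *
import cv2
i=cams.camera_info("wrist"); p,d=cams.camera("wrist"); np.savez("pics/w2.npz",p=p,d=d,W=i["world_to_cam"])
q,_=cams.camera("scene")
a=cv2.resize(p[100:400,160:480],(640,600)); b=cv2.resize(q[190:330,190:340],None,fx=3,fy=3)
cv2.imwrite("pics/w2.png",cv2.resize(np.hstack([a[:420],b]),(800,309)))
D=np.load("pics/top0d.npy"); it=cams.camera_info("top")
print(np.round(np.load("pics/w1.npz")["d"][[150,180,220],[318,320,320]],3), np.load("pics/w1.npz")["d"][200,260])
```

```text
[0.321 0.328 0.341] 0.36619195
```

View pics/w2.png

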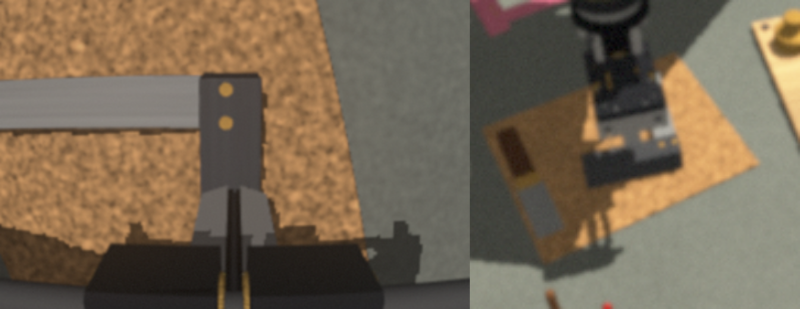

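The wrist view shows the fingers shut with the stock top still visible under their tips (stock ~(230,130), tips ~(233,188)). They seem to have closed above the stock, so I'll check the heights by depth.

```bash
cat >> h.py <<'E'
def world(u,v,d,info,wrist):
    x,y=(np.array([u,v])-[info["cx"],info["cy"]])/info["fx"]
    if wrist:
        t=np.hypot(x,y); k=np.tan(t)/t; x,y=x*k,y*k
    return (np.linalg.inv(info["world_to_cam"])@[x*d,y*d,d,1])[:3]
E
python3 - <<'E'
from h import *
print("start err: wrist w1,w2; top")
for f,pts in(("w1",[(318,150),(320,180),(320,220),(260,200),(250,152),(350,100)]),("w2",[(318,150),(317,188),(316,196),(318,202),(319,210),(323,210),(319,225),(260,180),(400,180),(360,165)])):
    z=np.load(f"pics/{f}.npz"); i=dict(cams.camera_info("wrist")); i["world_to_cam"]=z["W"]
    for u,v in pts: print(f,(u,v),np.round(world(u,v,z["d"][v,u],i,1)*1000,1))
D=np.load("pics/top0d.npy"); i=cams.camera_info("top")
for u,v in[(385,170),(375,169),(368,195),(360,165),(390,195),(340,230),(300,190),(285,145)]: print("top",(u,v),np.round(world(u,v,D[v,u],i,0)*1000,1))
E
```

```text
start err: wrist w1,w2; top
w1 (318, 150) [ 554.6 -184.9   33.7]
w1 (320, 180) [ 554.4 -216.8   34.5]
w1 (320, 220) [ 551.3 -261.8   32.7]
w1 (260, 200) [ 480.8 -241.8    2.8]
w1 (250, 152) [ 478.7 -182.3   18. ]
w1 (350, 100) [ 594.5 -132.6    1.9]
w2 (318, 150) [ 556.2 -171.1   11.9]
w2 (317, 188) [ 554.3 -194.4   32.4]
w2 (316, 196) [ 553.4 -199.5   33.8]
w2 (318, 202) [ 554.5 -203.6   33.8]
w2 (319, 210) [ 554.8 -209.6   32.6]
w2 (323, 210) [ 557.5 -209.5   33.2]
w2 (319, 225) [ 554.3 -220.3   32.4]
w2 (260, 180) [ 514.1 -189.1   19.9]
w2 (400, 180) [ 619.2 -198.4   -0.9]
w2 (360, 165) [ 586.9 -184.6    4.1]
top (385, 170) [ 548.5 -243.4   33.6]
top (375, 169) [ 552.2 -207.1   31.7]
top (368, 195) [ 457.9 -183.    16.8]
top (360, 165) [ 570.2 -154.4    5.9]
top (390, 195) [ 459.6 -266.3    0.9]
top (340, 230) [328.9 -81.3   1.3]
top (300, 190) [475.   67.1  12.6]
top (285, 145) [638.3 122.5  32.9]
```

Run:
```python
from h import *
z=np.load("pics/w2.npz"); i=dict(cams.camera_info("wrist")); i["world_to_cam"]=z["W"]
for v in (226,229,232,236,242,250,258):
    print(v,[np.round(world(u,v,z["d"][v,u],i,1)*1000).astype(int).tolist() for u in (304,311,315,323,327,336)])
t=ctrl.get_obs()["ee_pos"]; print(t,fish(np.array([t,t+[0,0,.01],t+[0,0,.03]]),i))
```

```text
226 [[544, -220, 34], [549, -221, 33], [552, -214, 53], [557, -214, 54], [560, -221, 33], [566, -221, 33]]
229 [[544, -222, 34], [550, -214, 58], [552, -213, 59], [557, -214, 58], [559, -214, 59], [566, -224, 33]]
232 [[546, -213, 64], [550, -213, 65], [552, -214, 62], [557, -215, 61], [559, -214, 64], [565, -215, 63]]
236 [[546, -214, 70], [550, -214, 70], [552, -215, 66], [557, -215, 67], [559, -214, 70], [564, -214, 70]]
242 [[547, -213, 79], [550, -213, 80], [552, -215, 76], [557, -215, 77], [559, -214, 80], [564, -214, 79]]
250 [[547, -213, 90], [551, -214, 90], [552, -215, 86], [557, -215, 86], [559, -214, 90], [563, -214, 91]]
258 [[548, -213, 101], [551, -214, 99], [553, -214, 98], [556, -215, 96], [558, -213, 101], [563, -214, 100]]
[ 0.55368523 -0.22284536  0.02524708] [[318.36849758 225.10990983]
 [318.34141644 229.93372644]
 [318.27953794 240.99678311]]
```

Run:
```python
from h import *
z=np.load("pics/w1.npz"); i=dict(cams.camera_info("wrist")); i["world_to_cam"]=z["W"]
for v in (228,230,232,236,242,250):
    print(v,[np.round(world(u,v,z["d"][v,u],i,1)*1000).astype(int).tolist() for u in (230,236,240,242,397,400,404)])
o=ctrl.get_obs(); print(o["qpos"],o["eef_rot"])
```

```text
228 [[438, -274, 5], [503, -214, 183], [505, -215, 182], [505, -216, 178], [602, -223, 180], [603, -222, 182], [605, -222, 183]]
230 [[500, -214, 187], [504, -214, 187], [505, -216, 184], [506, -216, 182], [601, -223, 183], [602, -221, 186], [604, -222, 187]]
232 [[501, -214, 191], [505, -214, 191], [505, -217, 185], [506, -217, 183], [601, -223, 184], [602, -222, 187], [604, -222, 190]]
236 [[503, -215, 197], [505, -216, 193], [506, -218, 189], [506, -220, 184], [600, -225, 187], [600, -223, 192], [602, -221, 196]]
242 [[505, -215, 205], [507, -217, 200], [506, -221, 190], [506, -223, 185], [600, -229, 187], [600, -226, 195], [601, -223, 201]]
250 [[506, -217, 210], [506, -222, 199], [506, -226, 191], [506, -227, 188], [599, -232, 191], [600, -230, 197], [600, -227, 204]]
[-4.43995429e-01  5.61463177e-01  1.52213923e+00 -1.09521043e-05
  1.05799724e+00 -3.90953162e-01] [-3.14158255e+00  6.15790338e-06  1.51775943e+00]
```

The finger ends really sit about 25 mm above the reported TCP: ~177 against 150 when open, ~52 against 25 now. So they shut over the stock without touching it. I'll calibrate by lowering the closed fingertips gently onto the stock top, known to be at z = 34 mm.

Request:
arm_command(
  plan=[
    [[0,0,4,0,0,0,1],[0,0,8,0,0,0,1],[0,0,11,0,0,0,1],[0,0,12,0,0,0,1],[0,0,12,0,0,0,1]],
  ],
)

```text
time_s: 3.75
ee_pos: [0.5536, -0.2227, 0.013]
eef_rot: [-3.141, -0.0, 1.518]
force: [-0.8, 0.1, -0.2]
grip_width: 0.0004
grip_force: 0.0
```

Request:
arm_command(
  plan=[
    [[0,0,1,0,0,0,1],[0,0,2,0,0,0,1],[0,0,2,0,0,0,1]],
  ],
)

```text
time_s: 4.05
ee_pos: [0.5537, -0.2228, 0.0112]
eef_rot: [-3.142, -0.0, 1.518]
force: [0.1, 0.2, -1.4]
grip_width: 0.0007
grip_force: 0.0
```

Request:
arm_command(
  plan=[
    [[0,0,1,0,0,0,1],[0,0,1,0,0,0,1]],
  ],
)

```text
time_s: 4.25
ee_pos: [0.5537, -0.2228, 0.0102]
eef_rot: [-3.142, -0.0, 1.518]
force: [-0.6, -0.3, 0.7]
grip_width: 0.0002
grip_force: 0.0
```

Request:
arm_command(
  plan=[
    [[0,0,1,0,0,0,1],[0,0,2,0,0,0,1],[0,0,2,0,0,0,1]],
  ],
)

```text
time_s: 4.55
ee_pos: [0.5536, -0.2228, 0.0081]
eef_rot: [-3.141, -0.0, 1.518]
force: [-0.1, 0.9, 0.2]
grip_width: 0.0002
grip_force: 0.0
```

Request:
arm_command(
  plan=[
    [[0,0,1,0,0,0,1],[0,0,2,0,0,0,1],[0,0,2,0,0,0,1]],
  ],
)

```text
time_s: 4.85
ee_pos: [0.5536, -0.2228, 0.0061]
eef_rot: [-3.141, -0.0, 1.518]
force: [-0.7, -0.2, -0.4]
grip_width: 0.0007
grip_force: 0.0
```

Run:
```python
from h import *
import cv2
i=cams.camera_info("wrist"); p,d=cams.camera("wrist"); q,_=cams.camera("scene"); s=cams.camera_info("scene")
t=ctrl.get_obs()["ee_pos"]; print(t)
for v in (216,220,222,224,226,228,230,234): print(v,[np.round(world(u,v,d[v,u],i,1)*1000).astype(int).tolist() for u in (305,311,315,318,323,327)])
c=proj(np.array([t,t+[0,0,.028]]),s);print(c)
a=cv2.resize(p[170:270,250:390],None,fx=4,fy=4,interpolation=cv2.INTER_CUBIC)
x,y=c[0].astype(int); b=cv2.resize(q[y-70:y+30,x-30:x+30],None,fx=4,fy=4,interpolation=cv2.INTER_CUBIC)
cv2.imwrite("pics/w3.png",np.hstack([a,b]))
```

```text
[ 0.55368605 -0.22282987  0.00625184]
216 [[546, -207, 33], [550, -208, 32], [552, -208, 33], [554, -208, 32], [557, -208, 33], [560, -208, 34]]
220 [[546, -210, 33], [550, -210, 32], [552, -210, 33], [554, -210, 34], [557, -210, 34], [560, -210, 33]]
222 [[546, -211, 33], [550, -211, 34], [552, -211, 33], [554, -211, 33], [557, -211, 34], [560, -212, 33]]
224 [[546, -212, 34], [550, -212, 34], [552, -212, 34], [554, -213, 33], [557, -213, 32], [560, -213, 34]]
226 [[546, -214, 33], [550, -214, 34], [552, -213, 35], [554, -214, 33], [557, -213, 36], [559, -214, 33]]
228 [[546, -215, 33], [550, -213, 39], [552, -213, 39], [554, -215, 35], [557, -213, 39], [559, -213, 39]]
230 [[546, -213, 41], [550, -213, 41], [552, -214, 40], [554, -215, 37], [557, -214, 41], [559, -214, 42]]
234 [[547, -213, 50], [550, -213, 49], [552, -213, 49], [554, -215, 45], [557, -213, 50], [559, -214, 48]]
[[265.69321383 266.55452893]
 [264.47507857 259.19470471]]
```

View pics/w3.png

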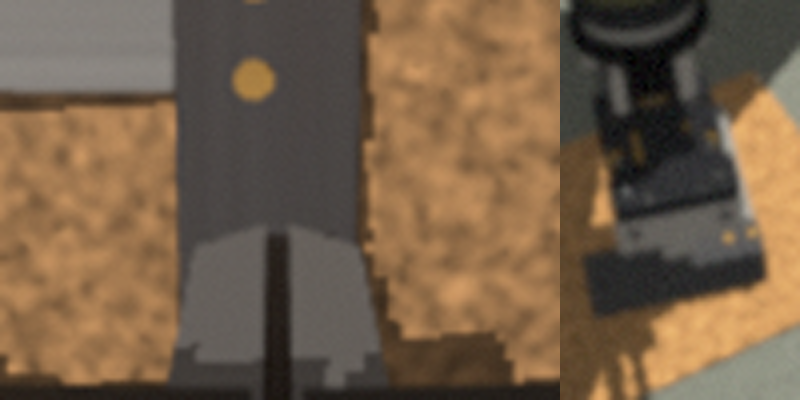

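The fingertips (crop (278,232)) read z≈35, right at the stock top. I'll go on in 1 mm steps.

Request:
arm_command(
  plan=[
    [[0,0,0.5,0,0,0,1],[0,0,1,0,0,0,1],[0,0,1,0,0,0,1]],
  ],
)

```text
time_s: 5.25
ee_pos: [0.5537, -0.2228, 0.0052]
eef_rot: [-3.142, -0.0, 1.518]
force: [0.6, -0.4, -0.3]
grip_width: 0.0004
grip_force: 0.0
```

Request:
arm_command(
  plan=[
    [[0,0,0.5,0,0,0,1],[0,0,1,0,0,0,1],[0,0,1,0,0,0,1]],
  ],
)

```text
time_s: 5.55
ee_pos: [0.5538, -0.2228, 0.0051]
eef_rot: [3.141, 0.0, 1.518]
force: [-4.9, 1.9, 9.7]
grip_width: 0.0007
grip_force: 4.7
```

Contact: the finger ends are 29 mm behind the reported TCP, so I'll use ee_z = tip − 29 mm. Next I raise, open halfway and descend to ee z = −4 mm.

Request:
arm_command(
  plan=[
    [[0,0,-20,0,0,0,1],[0,0,-26,0,0,0,0],[0,0,-26,0,0,0,0],[0,0,-26,0,0,0,0],[0,0,-26,0,0,0,0],[0,0,-26,0,0,0,0],[0,0,-26,0,0,0,0],[0,0,-26,0,0,0,0]],
  ],
)

```text
time_s: 6.35
ee_pos: [0.5536, -0.2228, 0.0301]
eef_rot: [-3.141, -0.0, 1.518]
force: [0.5, -0.4, 0.7]
grip_width: 0.0467
grip_force: 0.0
```

```bash
python3 -c "
from h import *
goto(.553,-.223,-.004,np.pi/2-.0536)"
```

```text
shift [-0.2 -0.6 34.1] turn [-0.0002 -0.0001  0.0006] 
 from [ 0.5536 -0.2228  0.0301] [-3.1414e+00 -1.0000e-04  1.5178e+00] F [ 0.5 -0.4  0.7] t 6.35 grip 0.04665242074102392 0.0
```

Request:
arm_command(
  plan=[
    [[0,0,16,0,0,0,0],[0,0,29,0,0,0,0],[0,0,34,0,0,0,0],[0,0,34,0,0,0,0],[0,0,34,0,0,0,1],[0,0,34,0,0,0,1],[0,0,34,0,0,0,1],[0,0,34,0,0,0,1],[0,0,34,0,0,0,1],[0,0,34,0,0,0,1]],
  ],
  squeeze=40,
)

```text
time_s: 7.35
ee_pos: [0.5533, -0.2229, -0.0033]
eef_rot: [-3.141, 0.0, 1.518]
force: [-4.9, 0.2, 3.7]
grip_width: 0.0276
grip_force: 40.0
```

Request:
arm_command(
  plan=[
    [[0,0,-15,0,0,0,1],[0,0,-40,0,0,0,1],[0,0,-65,0,0,0,1],[0,0,-75,0,0,0,1],[0,0,-75,0,0,0,1],[0,0,-75,0,0,0,1]],
  ],
)

```text
time_s: 7.95
ee_pos: [0.5531, -0.2225, 0.0702]
eef_rot: [-3.14, -0.001, 1.518]
force: [-0.1, 0.2, -8.3]
grip_width: 0.0271
grip_force: 40.0
```

```bash
cat >> h.py <<'E'
J=np.array([.5221,.139,-.0532])
def jig(x,y): return J[:2]+R2(J[2])@(np.array([x,y])/1000)
def tojig(p): return R2(J[2]).T@(np.array(p)[:2]-J[:2])*1000
E
python3 -c "
from h import *
goto(*jig(79,7),.072,np.pi/2+J[2])"
```

```text
shift [366.4  28.9  -1.6] turn [-0.0014 -0.0006  0.0002] 
 from [ 0.5531 -0.2225  0.0702] [-3.1402e+00 -6.0000e-04  1.5178e+00] F [-0.1  0.2 -8.3] t 7.95 grip 0.02709210486664095 39.99051868915558
```

Request:
arm_command(
  plan=[
    [[20,2,0,0,0,0,1],[60,5,0,0,0,0,1],[105,8,0,0,0,0,1],[150,12,0,0,0,0,1],[195,15,0,0,0,0,1],[240,19,0,0,0,0,1],[285,22,0,0,0,0,1],[325,26,0,0,0,0,1],[352,28,0,0,0,0,1],[366,29,0,0,0,0,1],[366,29,0,0,0,0,1],[366,29,0,0,0,0,1]],
  ],
)

```text
time_s: 9.15
ee_pos: [0.6016, 0.1404, 0.0702]
eef_rot: [-3.14, 0.001, 1.518]
force: [0.3, -0.3, -8.1]
grip_width: 0.0276
grip_force: 40.0
```

Run:
```python
from h import *
import cv2
i=cams.camera_info("wrist"); p,d=cams.camera("wrist"); np.savez("pics/w4.npz",p=p,d=d,W=i["world_to_cam"])
cv2.imwrite("pics/w4.png",cv2.resize(p[0:250,160:440],None,fx=2.4,fy=2.4,interpolation=cv2.INTER_CUBIC))
goto(*jig(79,7),.03,np.pi/2+J[2])
```

```text
shift [ 1.8 -0.4 40.5] turn [-0.0012  0.0005 -0.0006] 
 from [0.6017 0.14   0.0705] [-3.1404e+00  5.0000e-04  1.5170e+00] F [ 0.4 -0.6 -8.7] t 9.2 grip 0.027473568072110016 39.99065279960632
```

View pics/w4.png

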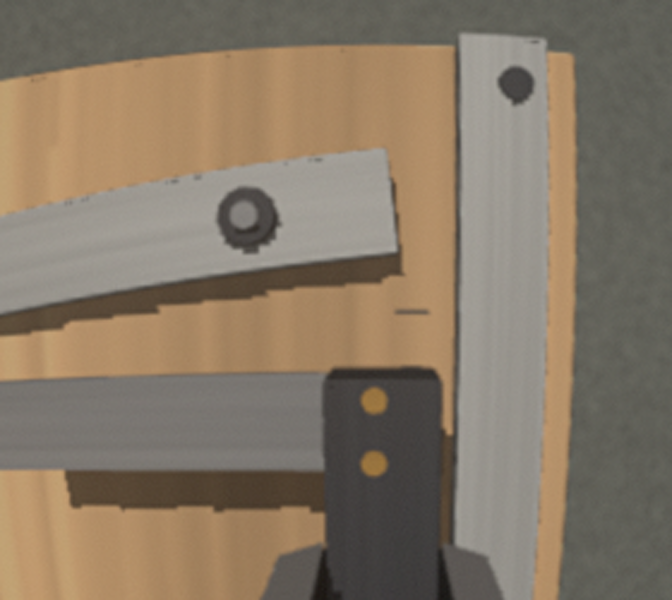

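The view shows the square in hand with its heel at about (438,372), the back fence's working edge at u≈458 and the leaning swing fence's end at (398,250). I'll measure the relative pose from this picture.

```bash
cat >> h.py <<'E'
def onplane(px,z,info):
    out=[]
    for u,v in px:
        a=world(u,v,.1,info,1); b=world(u,v,.5,info,1); out.append((a+(b-a)*(z-a[2])/(b[2]-a[2]))[:2])
    return np.array(out)
E
python3 - <<'E'
from h import *
z=np.load("pics/w4.npz"); i=dict(cams.camera_info("wrist")); i["world_to_cam"]=z["W"]
e=onplane(unc([(459,40),(460,200),(459,320),(456,500)],2.4,160,0),.031,i)
print("fence edge in jig",np.round([tojig(q) for q in e],1).tolist(), "end corners",np.round([tojig(q) for q in onplane(unc([(458,33),(548,40)],2.4,160,0),.031,i)],1).tolist())
s=onplane(unc([(328,378),(439,378),(441,540),(327,540)],2.4,160,0),.1078,i)
print("stock",np.round([tojig(q) for q in s],1).tolist())
b=onplane(unc([(2,382),(160,376),(320,373)],2.4,160,0),.0943,i)
print("blade outer",np.round([tojig(q) for q in b],1).tolist())
f=onplane(unc([(386,150),(398,250),(200,279),(2,314)],2.4,160,0),.031,i)
print("swing",np.round([tojig(q) for q in f],1).tolist())
print("tcp",tojig([.6017,.140]))
E
```

```text
fence edge in jig [[105.2, 165.5], [105.2, 108.9], [105.1, 68.8], [105.2, 6.9]] end corners [[104.9, 168.1], [135.6, 167.5]]
stock [[67.3, 58.1], [92.8, 58.1], [94.0, 18.9], [66.4, 18.9]]
blade outer [[-23.6, 57.9], [23.0, 57.8], [64.3, 57.8]]
swing [[80.9, 125.6], [84.8, 91.8], [18.6, 83.5], [-57.5, 75.9]]
tcp [79.4342081   5.23130795]
```

Request:
arm_command(
  plan=[
    [[0,0,20,0,0,0,1],[0,0,42,0,0,0,1],[0,0,58,0,0,0,1],[0,0,64,0,0,0,1],[0,0,64.8,0,0,0,1],[0,0,64.8,0,0,0,1]],
  ],
)

```text
time_s: 9.8
ee_pos: [0.6025, 0.141, 0.0072]
eef_rot: [3.141, -0.0, 1.518]
force: [0.5, -0.4, -6.7]
grip_width: 0.0277
grip_force: 40.0
```

```bash
python3 -c "
from h import *
goto(*jig(91.2,6),.0057,np.pi/2+J[2]);print(ctrl.get_obs()['moment'])"
```

```text
shift [-0.3 11.   1.5] turn [ 0.001  -0.0002 -0.0001] 
 from [0.6025 0.141  0.0072] [ 3.1406e+00 -2.0000e-04  1.5175e+00] F [ 0.5 -0.4 -6.7] t 9.8 grip 0.0277197666396974 39.99084413051605
[-0.02507052 -0.1117852   0.06492981]
```

Request:
arm_command(
  plan=[
    [[0,3,0,0,0,0,1],[0,6,0,0,0,0,1],[0,8,0,0,0,0,1],[0,8,0,0,0,0,1]],
  ],
)

```text
time_s: 10.2
ee_pos: [0.6104, 0.1407, 0.0066]
eef_rot: [3.141, -0.0, 1.518]
force: [-0.0, 0.1, -7.5]
grip_width: 0.0274
grip_force: 40.0
```

Request:
arm_command(
  plan=[
    [[0,1,0,0,0,0,1],[0,2,0,0,0,0,1],[0,2.5,0,0,0,0,1],[0,2.5,0,0,0,0,1]],
  ],
)

```text
time_s: 10.6
ee_pos: [0.6126, 0.1406, 0.0064]
eef_rot: [-3.142, -0.0, 1.518]
force: [0.8, 0.3, -8.6]
grip_width: 0.0274
grip_force: 40.0
```

Request:
arm_command(
  plan=[
    [[0,0.5,0,0,0,0,1],[0,1,0,0,0,0,1],[0,1,0,0,0,0,1]],
  ],
)

```text
time_s: 10.9
ee_pos: [0.613, 0.1406, 0.0064]
eef_rot: [-3.14, 0.0, 1.518]
force: [-5.5, 0.4, -3.9]
grip_width: 0.0272
grip_force: 40.0
```

```bash
python3 -c "
from h import *
o=ctrl.get_obs();print(o['force'],o['moment'],o['eef_rot'],tojig(o['ee_pos']))"
```

```text
[-5.51733967  0.40434236 -3.89359175] [-0.03971292  0.93270719  0.02767905] [-3.14020282e+00  1.79798817e-04  1.51788258e+00] [90.67380843  6.38299143]
```

Request:
arm_command(
  plan=[
    [[0,0.3,0,0,0,0,1],[3,0.5,0,0,0,0,1],[6,0.5,0,0,0,0,1],[9,0.5,0,0,0,0,1],[12,0.5,0,0,0,0,1],[14,0.5,0,0,0,0,1],[14,0.5,0,0,0,0,1]],
  ],
  squeeze=60,
)

```text
time_s: 11.6
ee_pos: [0.6137, 0.1543, 0.0058]
eef_rot: [-3.139, 0.001, 1.518]
force: [-5.1, -0.6, -8.7]
grip_width: 0.0272
grip_force: 60.0
```

```bash
python3 -c "
from h import *
o=ctrl.get_obs();print(o['force'],o['moment'],o['eef_rot'],tojig(o['ee_pos']))"
```

```text
[-5.14355364 -0.63620288 -8.70788699] [-0.23371432  0.94182506  0.01399657] [-3.13897247e+00  8.53288612e-04  1.51797541e+00] [90.68853383 20.19145212]
```

Request:
arm_command(
  plan=[
    [[0,0.4,0,0,0,0,1],[1.5,0.4,0,0,0,0,1],[3,0.4,0,0,0,0,1],[4.5,0.4,0,0,0,0,1],[6,0.4,0,0,0,0,1],[7,0.4,0,0,0,0,1],[7,0.4,0,0,0,0,1]],
  ],
)

```text
time_s: 12.3
ee_pos: [0.6141, 0.1605, 0.0055]
eef_rot: [-3.138, 0.002, 1.518]
force: [-7.2, -6.0, -6.8]
grip_width: 0.0273
grip_force: 60.0
```

```bash
python3 -c "
from h import *
o=ctrl.get_obs();print(o['force'],o['moment'],o['eef_rot'],tojig(o['ee_pos']))"
```

```text
[-7.15335178 -5.98116249 -6.80865371] [-1.20071071  1.48036409  0.02564261] [-3.13764523e+00  2.03604515e-03  1.51791024e+00] [90.67676749 26.39608984]
```

Request:
arm_command(
  plan=[
    [[0,0.3,0,0,0,0,1],[1,0.3,0,0,0,0,1],[2,0.3,0,0,0,0,1],[3,0.3,0,0,0,0,1],[3.5,0.3,0,0,0,0,1],[3.5,0.3,0,0,0,0,1]],
  ],
)

```text
time_s: 12.9
ee_pos: [0.6142, 0.1636, 0.0054]
eef_rot: [-3.137, 0.003, 1.518]
force: [-9.2, -7.9, -6.4]
grip_width: 0.0273
grip_force: 60.0
```

```bash
python3 -c "
from h import *
o=ctrl.get_obs();print(o['force'],o['moment'],o['eef_rot'],tojig(o['ee_pos']))"
```

```text
[-9.21727366 -7.93141135 -6.4202296 ] [-1.64123027  1.92670757  0.04071872] [-3.13664323e+00  2.66391759e-03  1.51777516e+00] [90.61690783 29.48684472]
```

Request:
arm_command(
  plan=[
    [[0.5,0,0,0,0,0,1],[1,0,0,0,0,0,1],[1.5,0,0,0,0,0,1],[1.5,0,0,0,0,0,1]],
  ],
)

```text
time_s: 13.3
ee_pos: [0.6142, 0.1651, 0.0054]
eef_rot: [-3.137, 0.003, 1.518]
force: [-9.6, -7.9, -7.3]
grip_width: 0.0271
grip_force: 60.0
```

```bash
python3 -c "
from h import *
o=ctrl.get_obs();print(o['force'],o['moment'],o['eef_rot'],tojig(o['ee_pos']))"
```

```text
[-9.56553463 -7.85000076 -7.33695839] [-1.57173798  1.89140975  0.08875903] [-3.13657603e+00  2.70462095e-03  1.51774230e+00] [90.60847016 30.92961937]
```

Still turning the fence (steady −7.9 N). I'll take smaller steps and watch for a rise.

Request:
arm_command(
  plan=[
    [[0.4,0,0,0,0,0,1],[0.8,0,0,0,0,0,1],[0.8,0,0,0,0,0,1]],
  ],
)

```text
time_s: 13.6
ee_pos: [0.6143, 0.1659, 0.0054]
eef_rot: [-3.137, 0.003, 1.518]
force: [-9.9, -9.2, -6.8]
grip_width: 0.0269
grip_force: 60.0
```

Request:
arm_command(
  plan=[
    [[0.3,0,0,0,0,0,1],[0.5,0,0,0,0,0,1],[0.5,0,0,0,0,0,1]],
  ],
)

```text
time_s: 13.9
ee_pos: [0.6143, 0.1664, 0.0054]
eef_rot: [-3.137, 0.003, 1.518]
force: [-9.8, -8.0, -6.4]
grip_width: 0.0269
grip_force: 60.0
```

Request:
arm_command(
  plan=[
    [[0.3,0,0,0,0,0,1],[0.5,0,0,0,0,0,1],[0.5,0,0,0,0,0,1]],
  ],
)

```text
time_s: 14.2
ee_pos: [0.6143, 0.1668, 0.0054]
eef_rot: [-3.137, 0.003, 1.518]
force: [-9.9, -7.6, -6.8]
grip_width: 0.0273
grip_force: 60.0
```

```bash
python3 -c "
from h import *
o=ctrl.get_obs();print(o['force'],o['moment'],o['eef_rot'],tojig(o['ee_pos']))"
```

```text
[-9.90128729 -7.5713758  -6.83780765] [-1.68367346  1.93113849  0.11441012] [-3.13655625e+00  2.75518151e-03  1.51772871e+00] [90.60574332 32.67997504]
```

Request:
arm_command(
  plan=[
    [[0.3,0,0,0,0,0,1],[0.6,0,0,0,0,0,1],[0.6,0,0,0,0,0,1]],
  ],
)

```text
time_s: 14.5
ee_pos: [0.6143, 0.1674, 0.0054]
eef_rot: [-3.137, 0.003, 1.518]
force: [-9.9, -7.8, -6.2]
grip_width: 0.0268
grip_force: 60.0
```

Request:
arm_command(
  plan=[
    [[0.3,0,0,0,0,0,1],[0.5,0,0,0,0,0,1],[0.5,0,0,0,0,0,1]],
  ],
)

```text
time_s: 14.8
ee_pos: [0.6144, 0.1679, 0.0054]
eef_rot: [-3.137, 0.003, 1.518]
force: [-10.8, -7.9, -6.7]
grip_width: 0.0273
grip_force: 60.0
```

Run:
```python
from h import *
import cv2
o=ctrl.get_obs();print(o['force'],o['moment'],o['eef_rot'],tojig(o['ee_pos']))
i=cams.camera_info("wrist"); p,d=cams.camera("wrist"); np.savez("pics/w5.npz",p=p,d=d,W=i["world_to_cam"])
g=cv2.GaussianBlur(cv2.cvtColor(p,cv2.COLOR_BGR2GRAY),(3,3),0).astype(float)
# far (+y) edge of the swing fence, jig x from -60..75: scan pixels along jig y
for x in (-60,-40,-20,0,20,60,75):
    ys=np.arange(70,140,.5); P=np.array([[*jig(x,y),.031] for y in ys]); uv=fish(P,i).astype(np.float32)
    v=cv2.remap(g.astype(np.float32),uv[:,:1],uv[:,1:],cv2.INTER_LINEAR).ravel(); dv=np.gradient(v)
    k=np.argsort(-abs(dv))[:6]; print(x,[(float(ys[a]),round(float(dv[a]))) for a in sorted(k)])
```

```text
[-10.7851878   -7.85566662  -6.69821869] [-1.7202466   1.97727581  0.10494134] [-3.13655373e+00  2.80260717e-03  1.51778796e+00] [90.58984639 33.7997659 ]
-60 [(80.0, -19), (80.5, -21), (81.0, -15), (85.5, 14), (86.0, 16), (86.5, 13)]
-40 [(84.0, -8), (84.5, -8), (85.5, 9), (86.0, 15), (86.5, 13), (87.0, 8)]
-20 [(84.5, -5), (85.0, -4), (86.0, 10), (86.5, 13), (87.0, 9), (87.5, 4)]
0 [(84.0, -5), (84.5, -6), (85.5, 7), (86.0, 11), (86.5, 12), (87.0, 9)]
20 [(84.5, -5), (85.0, -7), (86.0, 10), (86.5, 15), (87.0, 13), (87.5, 6)]
60 [(85.0, -10), (85.5, -7), (86.5, 19), (87.0, 21), (87.5, 11), (121.5, -7)]
75 [(86.5, 9), (87.0, 14), (87.5, 10), (121.0, -3), (121.5, -5), (122.0, -4)]
```

The picture puts the remaining lean at about 0.006 rad, so roughly 0.6 mm to go.

Request:
arm_command(
  plan=[
    [[0.2,0,0,0,0,0,1],[0.4,0,0,0,0,0,1],[0.4,0,0,0,0,0,1]],
  ],
)

```text
time_s: 15.15
ee_pos: [0.6144, 0.1682, 0.0054]
eef_rot: [-3.136, 0.003, 1.518]
force: [-10.9, -8.9, -6.1]
grip_width: 0.0272
grip_force: 60.0
```

Request:
arm_command(
  plan=[
    [[0.2,0,0,0,0,0,1],[0.3,0,0,0,0,0,1],[0.3,0,0,0,0,0,1]],
  ],
)

```text
time_s: 15.45
ee_pos: [0.6143, 0.1683, 0.0053]
eef_rot: [-3.136, 0.003, 1.518]
force: [-10.5, -10.2, -6.2]
grip_width: 0.027
grip_force: 60.0
```

Request:
arm_command(
  plan=[
    [[0.2,0,0,0,0,0,1],[0.3,0,0,0,0,0,1],[0.3,0,0,0,0,0,1]],
  ],
)

```text
time_s: 15.75
ee_pos: [0.6143, 0.1683, 0.0054]
eef_rot: [-3.136, 0.004, 1.518]
force: [-10.9, -11.8, -6.3]
grip_width: 0.0275
grip_force: 60.0
```

It stalled with force rising, so it's seated. Now I hold for over a second and check.

Request:
arm_command(
  plan=[
    [[0.1,0.2,0,0,0,0,1],[0.1,0.2,0,0,0,0,1],[0.1,0.2,0,0,0,0,1],[0.1,0.2,0,0,0,0,1],[0.1,0.2,0,0,0,0,1],[0.1,0.2,0,0,0,0,1],[0.1,0.2,0,0,0,0,1],[0.1,0.2,0,0,0,0,1],[0.1,0.2,0,0,0,0,1],[0.1,0.2,0,0,0,0,1],[0.1,0.2,0,0,0,0,1],[0.1,0.2,0,0,0,0,1]],
  ],
)

```text
time_s: 16.95
ee_pos: [0.6143, 0.1683, 0.0053]
eef_rot: [-3.136, 0.004, 1.518]
force: [-13.2, -11.7, -5.0]
grip_width: 0.0268
grip_force: 60.0
```

Run:
```python
from h import *
import cv2
o=ctrl.get_obs();print(o['force'],o['moment'],o['eef_rot'],tojig(o['ee_pos']))
i=cams.camera_info("wrist"); p,d=cams.camera("wrist"); np.savez("pics/w6.npz",p=p,d=d,W=i["world_to_cam"])
g=cv2.GaussianBlur(cv2.cvtColor(p,cv2.COLOR_BGR2GRAY),(3,3),0).astype(np.float32)
for x in (-60,-40,-20,0,20,60,75):
    ys=np.arange(80,140,.25); uv=fish(np.array([[*jig(x,y),.031] for y in ys]),i).astype(np.float32)
    dv=np.gradient(cv2.remap(g,uv[:,:1],uv[:,1:],cv2.INTER_LINEAR).ravel())
    m=(ys>83)&(ys<92)&(dv>0); print(x,round(float((ys*dv*m).sum()/(dv*m).sum()),2))
cv2.imwrite("pics/w6.png",cv2.resize(p[80:230,190:390],None,fx=4,fy=4,interpolation=cv2.INTER_CUBIC))
```

```text
[-13.15299366 -11.72250359  -4.95611656] [-2.54201559  2.44490187  0.14997146] [-3.13570396  0.0038396   1.51768202] [90.5444789  34.21100095]
-60 86.4
-40 86.7
-20 86.81
0 86.57
20 87.06
60 87.02
75 87.06
```

View pics/w6.png

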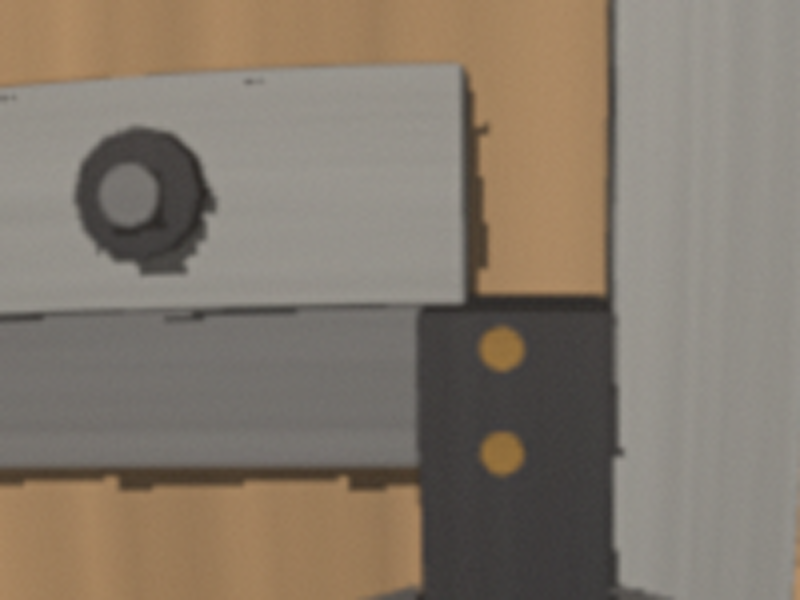

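The crop shows the stock against the back fence (line at u≈612, no gap) and the blade under the swing fence edge (v≈305). I'll check the angle of both fences and of the stock in that picture.

Run:
```python
from h import *
import cv2
z=np.load("pics/w6.npz"); i=dict(cams.camera_info("wrist")); i["world_to_cam"]=z["W"]
g=cv2.GaussianBlur(cv2.cvtColor(z["p"],cv2.COLOR_BGR2GRAY),(3,3),0).astype(np.float32)
def scan(P,s,lo,hi,sg):
    uv=fish(P,i).astype(np.float32); dv=sg*np.gradient(cv2.remap(g,uv[:,:1],uv[:,1:],cv2.INTER_LINEAR).ravel())
    m=(s>lo)&(s<hi)&(dv>0); return (s*dv*m).sum()/(dv*m).sum()
def line(name,ts,f): 
    v=np.array([f(t) for t in ts]); k=np.polyfit(ts,v,1); print(name,"slope",round(k[0],4),"rms",round(np.std(v-np.polyval(k,ts)),2),"mean",round(v.mean(),2))
s=np.arange(98,112,.25)
line("back fence",np.arange(92,160,4.),lambda y:scan(np.array([[*jig(x,y),.031] for x in s]),s,102,108,1))
line("stock inner",np.arange(45,57,2.),lambda y:scan(np.array([[*jig(x,y),.0427] for x in s-28]),s,100,110,-1))
s2=np.arange(76,95,.25)
line("swing",np.r_[np.arange(-60,80,4.)],lambda x:scan(np.array([[*jig(x,y),.031] for y in s2]),s2,83,92,1))
s3=np.arange(50,70,.25)
for sg in(1,-1): line("blade inner",np.r_[np.arange(-40,60,4.)],lambda x:scan(np.array([[*jig(x,y),.0292] for y in s3]),s3,56,66,sg))
```

```text
back fence slope 0.0017 rms 0.06 mean 105.58
stock inner slope 0.1356 rms 0.45 mean 105.0
swing slope 0.0035 rms 0.18 mean 86.78
blade inner slope 0.0011 rms 0.25 mean 61.4
blade inner slope -0.0154 rms 0.81 mean 58.71
```

There may be a small residual (~0.004 rad) from the square twisting in the grip. I'll add a slight clockwise turn and a touch more pressure, then hold again.

Request:
arm_command(
  plan=[
    [[0,0.2,0,0,0,0.004,1],[0.1,0.3,0,0,0,0.008,1],[0.2,0.3,0,0,0,0.01,1],[0.2,0.3,0,0,0,0.01,1]],
  ],
)

```text
time_s: 17.4
ee_pos: [0.6143, 0.1683, 0.0053]
eef_rot: [-3.135, 0.004, 1.508]
force: [-14.7, -13.5, -2.9]
grip_width: 0.0275
grip_force: 60.1
```

```bash
cat > chk.py <<'E'
from h import *
import cv2
o=ctrl.get_obs();print(o['force'],o['moment'],o['eef_rot'],tojig(o['ee_pos']),o["time_s"])
i=cams.camera_info("wrist"); p,d=cams.camera("wrist")
g=cv2.GaussianBlur(cv2.cvtColor(p,cv2.COLOR_BGR2GRAY),(3,3),0).astype(np.float32)
def scan(P,s,lo,hi,sg):
    uv=fish(P,i).astype(np.float32); dv=sg*np.gradient(cv2.remap(g,uv[:,:1],uv[:,1:],cv2.INTER_LINEAR).ravel())
    m=(s>lo)&(s<hi)&(dv>0); return (s*dv*m).sum()/(dv*m).sum()
def line(name,ts,f): 
    v=np.array([f(t) for t in ts]); k=np.polyfit(ts,v,1); print(name,"slope",round(k[0],4),"rms",round(np.std(v-np.polyval(k,ts)),2),"mean",round(v.mean(),2))
s=np.arange(98,112,.25)
line("back fence",np.arange(92,160,4.),lambda y:scan(np.array([[*jig(x,y),.031] for x in s]),s,102,108,1))
s2=np.arange(76,95,.25)
line("swing",np.arange(-60,80,4.),lambda x:scan(np.array([[*jig(x,y),.031] for y in s2]),s2,83,92,1))
s4=np.arange(108,130,.25)
line("swing far edge",np.arange(-60,80,4.),lambda x:scan(np.array([[*jig(x,y),.031] for y in s4]),s4,117,126,-1))
s3=np.arange(50,70,.25)
line("blade inner",np.arange(-40,60,4.),lambda x:scan(np.array([[*jig(x,y),.0292] for y in s3]),s3,56,66,1))
E
python3 chk.py
```

```text
[-14.71592508 -13.50069723  -2.85976902] [-2.74900278  2.86265929  0.40577589] [-3.13495916  0.00444236  1.50797695] [90.53372024 34.18562016] 17.4
back fence slope 0.0006 rms 0.06 mean 105.61
swing slope 0.0033 rms 0.19 mean 86.81
swing far edge slope nan rms nan mean nan
blade inner slope -0.0018 rms 0.27 mean 61.46chk.py:8: RuntimeWarning: invalid value encountered in scalar divide
  m=(s>lo)&(s<hi)&(dv>0); return (s*dv*m).sum()/(dv*m).sum()
```

Request:
arm_command(
  plan=[
    [[0,0,0,0,0,0,1],[0,0,0,0,0,0,1],[0,0,0,0,0,0,1],[0,0,0,0,0,0,1],[0,0,0,0,0,0,1],[0,0,0,0,0,0,1],[0,0,0,0,0,0,1],[0,0,0,0,0,0,1],[0,0,0,0,0,0,1],[0,0,0,0,0,0,1],[0,0,0,0,0,0,1],[0,0,0,0,0,0,1]],
  ],
)

```text
time_s: 18.65
ee_pos: [0.6144, 0.1683, 0.0054]
eef_rot: [-3.135, 0.004, 1.508]
force: [-15.7, -15.1, -1.7]
grip_width: 0.0273
grip_force: 60.1
```

Request:
arm_command(
  plan=[
    [[-1,0,0,0,0,-0.01,1],[-3,-0.2,0,0,0,-0.012,1],[-6,-1,0,0,0,-0.012,1],[-11,-3,0,0,0,-0.012,1],[-18,-6,0,0,0,-0.012,1],[-25,-10,0,0,0,-0.012,1],[-30,-14,0,0,0,-0.012,1],[-30,-14,-20,0,0,-0.012,1],[-30,-14,-45,0,0,-0.012,1],[-30,-14,-65,0,0,-0.012,1],[-30,-14,-70,0,0,-0.012,1],[-30,-14,-70,0,0,-0.012,1]],
  ],
)

```text
time_s: 19.85
ee_pos: [0.6011, 0.1414, 0.0768]
eef_rot: [3.14, -0.0, 1.52]
force: [-0.6, -0.7, -8.0]
grip_width: 0.027
grip_force: 60.0
```

Run:
```python
from h import *
import cv2
o=ctrl.get_obs(); print(o["eef_rot"])
p,d=cams.camera("top"); i=cams.camera_info("top"); np.save("pics/top1.npy",p)
i=cams.camera_info("wrist"); p,d=cams.camera("wrist"); np.savez("pics/w7.npz",p=p,d=d,W=i["world_to_cam"])
g=cv2.GaussianBlur(cv2.cvtColor(p,cv2.COLOR_BGR2GRAY),(3,3),0).astype(np.float32)
def scan(P,s,lo,hi,sg):
    uv=fish(P,i).astype(np.float32); dv=sg*np.gradient(cv2.remap(g,uv[:,:1],uv[:,1:],cv2.INTER_LINEAR).ravel())
    m=(s>lo)&(s<hi)&(dv>2); return (s*dv*m).sum()/(dv*m).sum()
def line(n,ts,f):
    v=np.array([f(t) for t in ts]); ok=np.isfinite(v); k=np.polyfit(ts[ok],v[ok],1); print(n,"slope",round(k[0],4),"rms",round(np.std((v-np.polyval(k,ts))[ok]),2),np.round(v,1)[::3])
s=np.arange(98,112,.25); line("back",np.arange(20,160,5.),lambda y:scan(np.array([[*jig(x,y),.031] for x in s]),s,101,109,1))
s=np.arange(76,95,.25); line("swing near",np.arange(-50,80,4.),lambda x:scan(np.array([[*jig(x,y),.031] for y in s]),s,82,91,1))
s=np.arange(108,130,.25); line("swing far",np.arange(-50,80,4.),lambda x:scan(np.array([[*jig(x,y),.031] for y in s]),s,115,127,-1))
# tcp target so that the square goes back where it was
goto(.553,-.223,.0715,np.pi/2-.0536)
```

```text
[ 3.14045048e+00 -2.24244788e-04  1.51966990e+00]
back slope 0.003 rms 0.14 [104.9 105.5 105.4 105.5 105.5 105.5 105.5 105.5 105.5 105.6]
swing near slope 0.0002 rms 0.03 [86.1 86.2 86.1 86.1 86.1 86.2 86.2 86.1 86.1 86.1 86.2]
swing far slope 0.0005 rms 0.05 [  nan   nan   nan   nan   nan   nan   nan 121.6   nan   nan 121.6]
shift [-366.2  -28.6    3.9] turn [-0.0016  0.0004  0.0025] 
 from [0.6003 0.1413 0.0752] [-3.1400e+00  4.0000e-04  1.5197e+00] F [-0.5  0.3 -7.8] t 19.95 grip 0.027051075262747783 59.98942494392395<stdin>:9: RuntimeWarning: invalid value encountered in scalar divide
```

Undisturbed and clearly seen now, the swing fence is square to within about 1 mrad. I'll carry the square back to the mat.

Request:
arm_command(
  plan=[
    [[-20,-2,0,0,0,0,1],[-60,-5,0,0,0,0,1],[-105,-8,0,0,0,0,1],[-150,-12,0,0,0,0,1],[-195,-15,0,0,0,0,1],[-240,-19,0,0,0,0,1],[-285,-22,0,0,0,0,1],[-325,-26,0,0,0,0,1],[-352,-28,0,0,0,0,1],[-366,-28.5,0,0,0,0,1],[-366,-28.5,0,0,0,0,1],[-366,-28.5,0,0,0,0,1]],
  ],
)

```text
time_s: 21.15
ee_pos: [0.5537, -0.2217, 0.0757]
eef_rot: [-3.14, -0.001, 1.52]
force: [-0.4, 0.3, -8.1]
grip_width: 0.027
grip_force: 60.0
```

```bash
python3 -c "
from h import *
goto(.553,-.223,-.0015,np.pi/2-.0536)"
```

```text
shift [-1.4 -0.5 77.2] turn [-0.0011 -0.0008  0.0027] 
 from [ 0.5537 -0.2217  0.0757] [-3.1405e+00 -8.0000e-04  1.5199e+00] F [-0.4  0.3 -8.1] t 21.15 grip 0.027036327939503113 59.989739656448364
```

Request:
arm_command(
  plan=[
    [[0,0,25,0,0,0,1],[0,0,50,0,0,0,1],[0,0,67,0,0,0,1],[0,0,74,0,0,0,1],[0,0,76,0,0,0,1],[0,0,77,0,0,0,1],[0,0,77,0,0,0,1]],
  ],
)

```text
time_s: 21.85
ee_pos: [0.5544, -0.2225, 0.0003]
eef_rot: [3.14, 0.0, 1.52]
force: [-0.7, -0.3, -7.3]
grip_width: 0.0271
grip_force: 60.0
```

Request:
arm_command(
  plan=[
    [[0,0,0.5,0,0,0,1],[0,0,1,0,0,0,1],[0,0,1,0,0,0,1],[0,0,1,0,0,0,1]],
  ],
)

```text
time_s: 22.25
ee_pos: [0.5539, -0.2226, -0.0014]
eef_rot: [3.141, 0.0, 1.52]
force: [0.2, -0.4, -7.4]
grip_width: 0.0269
grip_force: 60.0
```

Request:
arm_command(
  plan=[
    [[0,0,0.5,0,0,0,1],[0,0,1,0,0,0,1],[0,0,1,0,0,0,1]],
  ],
)

```text
time_s: 22.55
ee_pos: [0.5538, -0.2225, -0.0027]
eef_rot: [-3.141, -0.0, 1.52]
force: [0.4, -0.3, -7.6]
grip_width: 0.0269
grip_force: 60.0
```

Request:
arm_command(
  plan=[
    [[0,0,0.5,0,0,0,1],[0,0,1,0,0,0,1],[0,0,1,0,0,0,1]],
  ],
)

```text
time_s: 22.85
ee_pos: [0.5539, -0.2226, -0.0032]
eef_rot: [3.141, 0.0, 1.52]
force: [-1.6, 0.3, -1.7]
grip_width: 0.027
grip_force: 60.0
```

Request:
arm_command(
  plan=[
    [[0,0,0.2,0,0,0,1],[0,0,0.2,0,0,0,0],[0,0,0.2,0,0,0,0],[0,0,0.2,0,0,0,0],[0,0,0.2,0,0,0,0],[0,0,0.2,0,0,0,0],[0,0,-15,0,0,0,0],[0,0,-50,0,0,0,0],[0,0,-90,0,0,0,0],[0,0,-120,0,0,0,0],[0,0,-130,0,0,0,0],[0,0,-130,0,0,0,0]],
  ],
)

```text
time_s: 24.05
ee_pos: [0.5543, -0.2228, 0.128]
eef_rot: [3.139, 0.001, 1.52]
force: [0.2, 0.4, -0.6]
grip_width: 0.0468
grip_force: 0.0
```

Run:
```python
from h import *
i=cams.camera_info("wrist"); p,d=cams.camera("wrist"); o=ctrl.get_obs(); print(o["ee_pos"],o["force"],o["grip_width"])
s=np.array([.5535,-.2250]); a=-.0524
pts=[(0,40,34),(0,0,34),(0,-40,34),(-40,43,20.5),(-80,43,20.5),(-120,43,20.5),(-60,0,4),(30,20,4)]
P=np.array([[*(s+R2(a)@(np.array(q[:2])/1000)),q[2]/1000] for q in pts])
for q,(u,v) in zip(pts,fish(P,i)):
    u,v=int(u+.5),int(v+.5); print(q,p[v,u].tolist(),np.round(world(u,v,d[v,u],i,1)*1000,1))
```

```text
[ 0.55366603 -0.22248638  0.12619941] [-0.24521833  0.24692034 -1.11238483] 0.046880800134783185
(0, 40, 34) [78, 82, 88] [ 556.  -185.4   34.4]
(0, 0, 34) [76, 79, 86] [ 553.9 -224.7   33.9]
(0, -40, 34) [71, 75, 80] [ 551.8 -265.3   33.9]
(-40, 43, 20.5) [141, 146, 152] [ 516.1 -179.6   19.3]
(-80, 43, 20.5) [142, 147, 152] [ 476.1 -177.7   20.4]
(-120, 43, 20.5) [138, 145, 150] [ 435.6 -175.5   19.8]
(-60, 0, 4) [86, 129, 173] [ 494.2 -221.9    4.7]
(30, 20, 4) [80, 118, 159] [ 584.1 -206.4    5.3]
```

The square lies flat on the mat where it started, released and with the arm clear.

```bash
python3 -c "
from station import ctrl
print(ctrl.hand_in())"
```

```text
the job is handed in; nothing more can be done
None
```

The job is handed in at about 24 s: the square was held against both fences for over a second at about 12–16 N, the swing fence measured square to about 1 mrad after I drew it away, and it lies flat and released on the mat; the weight, knife and tin were never approached, though I did not re-image them.

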